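# Fill the dye jar through its funnel

## Robot

A 7-joint arm with a two-finger parallel gripper is mounted at the origin on the work surface. World frame = base frame: x ahead of the robot, y to its left, z up, the work surface at z = 0. Lengths are in mm, angles in rad, forces in N, time in s.
With the tool pointing down it reaches from about 350 to 900 mm from the base axis. Payload 19.9 kg.
Tool frame: the origin (TCP) lies at the very end of the fingers, on their centre line; the grasp point (between the pads) lies arm.pinch_z behind it (arm.pinch_z is the distance from the TCP to the grasp point, in mm); z points along the fingers, y is the line along which they close (so a half turn about z gives the same grasp; the last joint's range is limited). The gripper opens to 85 mm and grips with 20 to 120 N. Pads are 22 mm wide; open, the fingers measure 114 mm over their backs; the gripper's body (76 mm by 85 mm) begins 54 mm behind the grasp point. The pads swing forward as they close: fully open they stand 13 mm farther back than shut.
Start: joints at [-1.361, 0.417, -0.01, 1.614, 0.005, 1.111, -0.053], TCP at [155.102, 605.429, 231.26] pointing down, gripper open.
Joint ranges: [-2.81, 2.81], [-0.39, 2.02], [-1.27, 1.25], [0.06, 2.57], [-1.19, 4.33], [0.19, 2], [-2.82, 2.82]. Speed limits (rad/s): [1.89, 1.89, 2.39, 2.39, 3.01, 3.01, 3.01].

## Interface

Orientations are given as a unit quaternion [x, y, z, w].
In Python, from plant import arm, cams, close_job gives the robot as it stands. The module is installed in compiled form; this text tells all that it offers.
- The arm moves only by the shell command python3 -m jog 'ROWS' [FORCE]. ROWS is a JSON object of lists of equal length, an entry for each row: "delta_pos": the shift along the tool's x, y, z in mm, a list of three; "angular": the turn, a rotation vector about the tool's x, y, z in rad, a list of three; "hand": the finger opening in mm, from 0 to 85.4. A call has 1 to 5 rows; each row is the pose to reach, as a shift and turn from the pose commanded when the call began, along the tool's axes at that moment; what a row does not reach only later rows make up. A row lasts 1/8 s, in which the tool goes at most 62.5 mm and 10.7 degrees, less where a joint would pass 70% of its speed; a pose out of reach is approached as far as the arm can. A call with a gripper value outside its range is refused whole. The fingers move at their own pace and stop on an object; FORCE is the grip in N (left out, the last holds). Time passes only in rows, so rows that repeat a pose let the fingers close. It gives the time, the measured TCP pose, the force, the opening and the grip force at its end, in the units of the state.
- arm.observe(): the state, without advancing time (a new reading comes with each control period).
- cams.grab_frame(name): name is "side" or "top" or "wrist"; returns the picture (420x560x3 uint8, red, green, blue); there is no depth.
- cams.camera_params(name): a dict with "intrinsics" (3x3 intrinsics, pixels), "rvec" (rotation vector, rad) and "tvec" (3), from world to camera coordinates, as OpenCV has them; the wrist camera has in their place "mount" (4x4, takes a point from camera to tool coordinates, whose origin is the TCP and whose axes are the flange's). Camera axes: x right, y down, z forward; pixel columns grow to the right and rows downward; lengths in mm; the calibration is good to about 2 mm. A picture is of the moment at which its call begins: read the wrist's pose just before it. camera_params takes no time and is no camera call.
- close_job(): hands the job in; it is judged then, once.
The state is a dict: "clock": time; "qpos": joint angles; "qd": joint speeds; "joint_efforts": joint torques, N m; "eef_pos": TCP position; "orientation": TCP orientation; "contact_force": force on the tool from outside, world axes, zero at the start; "torque": the same for the moment, N m; "grip_width": finger opening in mm; "gripper_force": force on a finger pad.
Only numpy, scipy, OpenCV 4.12 (cv2) and the standard library are available. Lean on these libraries where they do the work, as an engineer would, in place of code of your own. Each camera call takes 0.05 s, during which the arm holds its last target. There are 200 camera calls.

## Task

At this block-printing table, pick up the scoop that holds the two dark blue dye lumps (not the one with the white lumps), carry it over the jar with the white funnel and tip it so that both blue lumps slide through the funnel into the jar. Then set the empty scoop down upright on the table and let go.

Things in the scene. Friction and masses are not known exactly. Their poses are not given: they have to be found in the camera images.
- scoop: Loose aluminium pan, 136 mm along x, 84 along y, floor 4 thick, walls up to 28 mm high at sides and back (+x); front edge (x = -68 mm) fully open: the lumps slide out there when tipped front-down 40-55 deg, they stay put below 20. Upright wooden grip near the back, centre x = +44, y = 0: 36 along x, 16 thick (y), top 90 mm above the underside. Origin: centre of underside, z up. 0.15-0.23 kg.
- lump_a: A dark blue, faceted dye lump, 24 mm across and 20 mm thick, about 14 g, loose in the front part of the scoop. Origin at its centre.
- lump_b: The second dark blue lump, same size, beside the first. Origin at its centre.
- jar: Clear jar fixed in a 110 mm square, 30 mm high wooden block, a wide white funnel fixed in its mouth; immovable. Origin: on the table, on the axis of jar and funnel, z up. Funnel rim 160 mm across, 182 mm above the table; its cone narrows to a spout, inner width 50 mm, from 112 mm down to 88 mm, inside the jar. Jar 68 mm wide outside, 62 inside, inner floor at 10 mm, mouth at 112 mm.
Things that resemble listed ones, but are neither listed nor needed, are in the scene too. What is shaped like the scoop but purple or yellow is not meant.

How it is judged (in metres and radians):
On the way, in this order (a step that is already met when the one before it is completed fails the run):
1. the scoop is lifted clear of the table (its underside 100 mm up) with both blue lumps in it (height (world z) of scoop above 0.1 m and distance between each of lump_a, lump_b and scoop below 0.085 m and z of each of lump_a, lump_b in the frame of scoop above 0 m), for 0.1 s.
2. both blue lumps have gone through the funnel into the jar while the scoop is still in the air (height (world z) of scoop above 0.05 m and horizontal distance between each of lump_a, lump_b and jar below 0.031 m and height (world z) of each of lump_a, lump_b below 0.085 m), for 0.1 s.
At the end, for the whole second after the job is handed in: Both blue lumps lie inside the jar, below the funnel's spout (centres within 31 mm of its axis and less than 85 mm above the table); the scoop stands released and still on the table, upright within 10 degrees, its underside within 12 mm of the table top (horizontal distance between each of lump_a, lump_b and jar below 0.031 m and height (world z) of each of lump_a, lump_b below 0.085 m and height (world z) of scoop between -0.01 and 0.012 m and angle between scoop's own z axis and vertical below 0.17 rad and linear speed of scoop below 0.03 m/s); the robot touches nothing.
It also fails if it takes over 67 s, if anything falls off the work surface, if the arm or the gripper's body presses on something with over 40 N, if the wrist force passes 120 N, or if a joint passes its speed limit or range.

## Working session

There is one attempt and no reset: what is moved stays moved. The work goes in short steps, Python scripts to look and compute and a shell command to move; the robot and the scene stay as the last step left them, time stands still between calls to the robot, and variables do not carry over. Pictures are saved under pics/ and viewed, at most 10 in all, crops included, and the job is handed in when it is done.

```bash
mkdir -p pics; python3 - <<'E'
from plant import arm,cams
import cv2
s=arm.observe()
print(s, arm.pinch_z)
for n in("top","side"):
    cv2.imwrite(f"pics/{n}0.png",cams.grab_frame(n)[:,:,::-1]); print(cams.camera_params(n))
print(cams.camera_params("wrist"))
E
```

```text
{'clock': 0.0, 'qpos': array([-1.36149338,  0.41797226, -0.01029707,  1.61413942,  0.00467382,
        1.1107214 , -0.05297827]), 'qd': array([-0.00129901, -0.00139633, -0.00202944, -0.00088486, -0.00182606,
       -0.00141184, -0.00050368]), 'joint_efforts': array([-1.16900144e-03, -8.64463449e+01,  6.78231083e-01, -4.34927201e+01,
        1.91042922e-02,  7.23730845e-03,  1.01205649e-04]), 'eef_pos': array([155.03624499, 605.11731   , 230.675978  ]), 'orientation': array([ 1.25066711e-01,  9.92148148e-01, -6.06817452e-04, -4.11634931e-05]), 'contact_force': array([ 0.91124664, -0.81756917,  0.53436268]), 'torque': array([-0.04434527,  0.0166648 , -0.02189354]), 'gripper_force': 0.0, 'grip_width': 85.03295311602179} 18.700000000000003
{'intrinsics': array([[481.04850898,   0.        , 288.8509781 ],
       [  0.        , 481.04850898, 208.68224803],
       [  0.        ,   0.        ,   1.        ]]), 'rvec': array([ 2.17968131, -2.12473703,  0.14624418]), 'tvec': array([ -78.45634581,  484.1148272 , 1265.15969353])}
{'intrinsics': array([[429.22691368,   0.        , 280.32857195],
       [  0.        , 429.22691368, 201.36590065],
       [  0.        ,   0.        ,   1.        ]]), 'rvec': array([ 2.15246011, -0.54531774,  0.30747947]), 'tvec': array([-439.0442342 ,  131.7865494 ,  869.78384791])}
{'intrinsics': array([[324.77144436,   0.        , 274.44967797],
       [  0.        , 324.77144436, 201.8933604 ],
       [  0.        ,   0.        ,   1.        ]]), 'mount': array([[-1.42604807e-05, -9.57721343e-01, -2.87697461e-01,
         7.23832650e+01],
       [ 9.99999999e-01, -2.28657809e-05,  2.65506888e-05,
         5.87129289e-01],
       [-3.20065885e-05, -2.87697461e-01,  9.57721343e-01,
        -1.40968388e+02],
       [ 0.00000000e+00,  0.00000000e+00,  0.00000000e+00,
         1.00000000e+00]])}
```

View pics/top0.png

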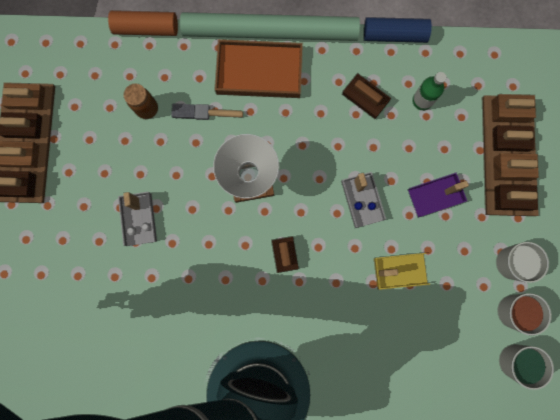

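View pics/side0.png

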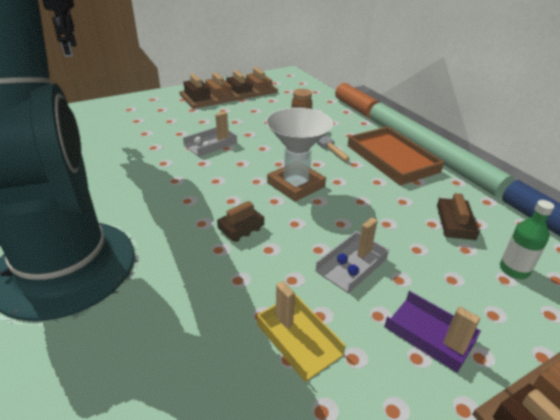

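Top view: there are four pan-shaped things. The grey one at (364,200) holds blue lumps at (358,205) and (372,206). The grey one at (138,219) holds white lumps, and there is a purple one at (438,195) and a yellow one at (402,271). The first is the scoop meant: it is aluminium and has two dark blue lumps. The funnel is at (247,167). I'll enlarge a crop to confirm.

```bash
python3 - <<'E'
import cv2
a=cv2.imread("pics/top0.png")[160:240,330:400]; b=cv2.imread("pics/top0.png")[125:215,205:290]
c=cv2.imread("pics/side0.png")[210:295,310:395]
r=lambda i:cv2.resize(i,None,fx=5,fy=5,interpolation=cv2.INTER_CUBIC)
a,c=r(a),r(c)
import numpy as np
o=np.zeros((430,790,3),np.uint8);o[:400,:350]=a;o[:425,360:785]=c
cv2.imwrite("pics/crop.png",o)
E
```

```text
(no output)
```

View pics/crop.png

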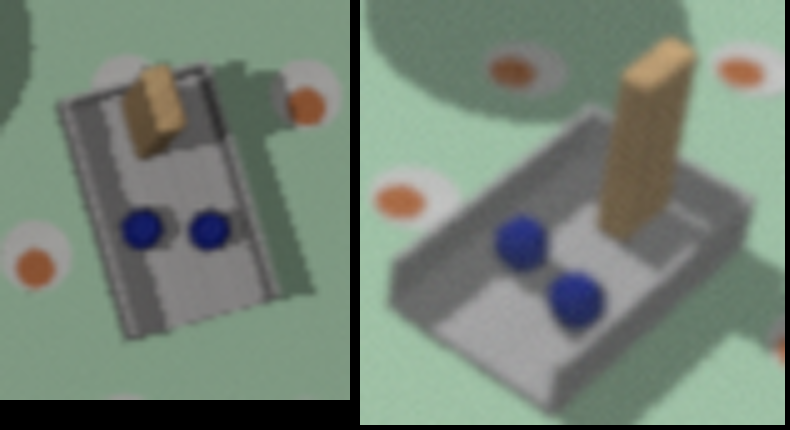

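The crop confirms it: an aluminium pan with a wooden grip and two dark blue lumps. The grip top is at about (362.4,179.4) in top and (370.5,222.6) in side. Next I'll fit the poses.

```bash
cat > h.py <<'E'
from plant import arm,cams
import cv2,numpy as np
from scipy.optimize import least_squares
from scipy.spatial.transform import Rotation as R
P={n:cams.camera_params(n) for n in("top","side")}
def proj(n,X):
    p=P[n]; return cv2.projectPoints(np.float64(X).reshape(-1,3),p["rvec"],p["tvec"],p["intrinsics"],None)[0][:,0]
def fit(T,S,x0):
    def w(x,b): return R.from_euler('z',x[2]).apply(np.float64(b))+[x[0],x[1],0]
    f=lambda x:np.concatenate([(proj(n,w(x,[a[0] for a in L]))-[a[1] for a in L]).ravel() for n,L in(("top",T),("side",S)) if L])
    return least_squares(f,x0,loss='soft_l1')
E
python3 - <<'E'
from h import *
t=lambda x,y:(330+x/5,160+y/5); s=lambda x,y:(310+(x-360)/5,210+y/5)
T=[((44,0,90),t(162,97)),((68,42,28),t(62,103)),((68,-42,28),t(208,68)),((-68,-42,28),t(278,297))]
S=[((44,0,90),s(660,63)),((68,42,28),s(590,108)),((68,-42,28),s(752,205)),((-68,42,28),s(393,265)),((-68,-42,0),s(550,412))]
r=fit(T,S,[500,-250,0]);print(r.x,np.round(r.fun,1))
x=r.x;print("grip",x[:2]+44*np.array([np.cos(x[2]),np.sin(x[2])]))
# jar: rim extents in both views
th=np.linspace(0,6.28,200);ring=np.c_[80*np.cos(th),80*np.sin(th),0*th+182]
def g(p):
    o=[]
    for n,e in(("top",(214.5,278.5,136.5,198.5)),("side",(267,332,112,None))):
        q=proj(n,ring+[p[0],p[1],0]);m=[q[:,0].min(),q[:,0].max(),q[:,1].min(),q[:,1].max()]
        o+=[a-b for a,b in zip(m,e) if b is not None]
    return o
r=least_squares(g,[600,50]);print("jar",r.x,np.round(r.fun,1))
a=arm.observe();print(R.from_quat(a["orientation"]).as_matrix().round(3))
E
```

```text
[ 5.18814748e+02 -2.71423984e+02  2.98749818e-01] [ 1.2 -0.3  0.4 -1.3  0.6 -2.5  1.3 -0.7 -0.8  0.1 -0.8 -0.4 -0.1 -1.1
 -1.5 -0.7 -0.5  2.2]
grip [ 560.8657771  -258.47365615]
jar [566.09608692  35.50983909] [ 0.1  2.4 -2.3  0.7 -2.6  0.1 -3.8]
[[-0.969  0.248 -0.   ]
 [ 0.248  0.969 -0.001]
 [-0.    -0.001 -1.   ]]
```

```bash
cat >> h.py <<'E'
def rot(yaw,tilt=0): # tool x = scoop x, tool z down, tilt front-down
    return R.from_euler('z',yaw)*R.from_euler('x',np.pi)*R.from_euler('y',tilt)
def go(pos,yaw,tilt=0,pinch=False):
    s=arm.observe();c=R.from_quat(s["orientation"]);t=rot(yaw,tilt)
    pos=np.float64(pos)
    if pinch: pos=pos+t.apply([0,0,arm.pinch_z])
    print("dp",c.inv().apply(pos-s["eef_pos"]).round(1),"ang",(c.inv()*t).as_rotvec().round(4),"t",round(s["clock"],2))
E
python3 - <<'E'
from h import *
go([400,250,330],0.3-1.5); go([561,-258,230],0.3)
E
```

```text
dp [-325.5 -283.4  -98.9] ang [-7.0000e-04 -1.1000e-03 -2.1924e+00] t 0.1
dp [-607.5 -735.4    1.6] ang [-3.0000e-04  1.4000e-03  2.5908e+00] t 0.1
```

```bash
python3 -m jog '{"delta_pos":[[-60,-50,-20],[-120,-105,-40],[-180,-160,-60],[-240,-210,-80],[-290,-250,-95]],"angular":[[0,0,0.15],[0,0,0.33],[0,0,0.51],[0,0,0.69],[0,0,0.87]],"hand":[85,85,85,85,85]}'; python3 - <<'E'
from h import *
go([561,-258,230],0.3)
E
```

```text
clock: 0.72
eef_pos: [328.1, 354.1, 307.3]
orientation: [0.534, 0.845, -0.0, -0.0]
contact_force: [1.1, 0.9, -0.1]
grip_width: 85.1
gripper_force: 0.0
dp [-652.8  -52.7   77.2] ang [-3.000e-04 -0.000e+00  1.715e+00] t 0.72
```

```bash
python3 -m jog '{"delta_pos":[[-55,-5,0],[-110,-10,0],[-170,-15,0],[-230,-20,0],[-290,-25,0]],"angular":[[0,0,0.15],[0,0,0.32],[0,0,0.5],[0,0,0.68],[0,0,0.86]],"hand":[85,85,85,85,85]}'; python3 - <<'E'
from h import *
go([561,-258,230],0.3)
E
```

```text
clock: 1.35
eef_pos: [431.2, 82.1, 306.9]
orientation: [0.838, 0.546, 0.0, -0.0]
contact_force: [1.7, 0.9, 0.1]
grip_width: 85.0
gripper_force: 0.0
dp [-258.7  256.    76.8] ang [-2.000e-04 -4.000e-04  8.551e-01] t 1.35
```

```bash
python3 -m jog '{"delta_pos":[[-40,40,10],[-80,80,20],[-120,120,30],[-160,160,45],[-200,200,60]],"angular":[[0,0,0.16],[0,0,0.34],[0,0,0.52],[0,0,0.70],[0,0,0.855]],"hand":[85,85,85,85,85]}'; python3 - <<'E'
from h import *
go([561,-258,230],0.3)
E
```

```text
clock: 1.98
eef_pos: [535.3, -180.6, 246.3]
orientation: [0.989, 0.15, 0.0, 0.0]
contact_force: [1.0, 1.0, -0.3]
grip_width: 85.1
gripper_force: 0.0
dp [ 1.6 81.5 16.3] ang [ 0.0001 -0.0002  0.0012] t 1.98
```

```bash
python3 -m jog '{"delta_pos":[[1,40,8],[1.5,81,16],[1.5,81,16],[1.5,81,16]],"angular":[[0,0,0],[0,0,0],[0,0,0],[0,0,0]],"hand":[85,85,85,85]}'; python3 - <<'E'
from h import *
s=arm.observe();im=cams.grab_frame("wrist");print(s["eef_pos"],s["qpos"].round(2))
cv2.imwrite("pics/w1.png",cv2.resize(im[:,:,::-1],(784,588)))
np.savez("w1.npz",p=s["eef_pos"],q=s["orientation"])
E
```

```text
clock: 2.48
eef_pos: [560.4, -255.5, 230.6]
orientation: [0.988, 0.152, -0.0, -0.0]
contact_force: [-0.3, 0.6, 0.1]
grip_width: 85.3
gripper_force: 0.0
[ 560.36310536 -255.5461264   230.58309366] [-0.21  0.51  0.81  1.66 -0.4   1.15 -0.56]
```

View pics/w1.png

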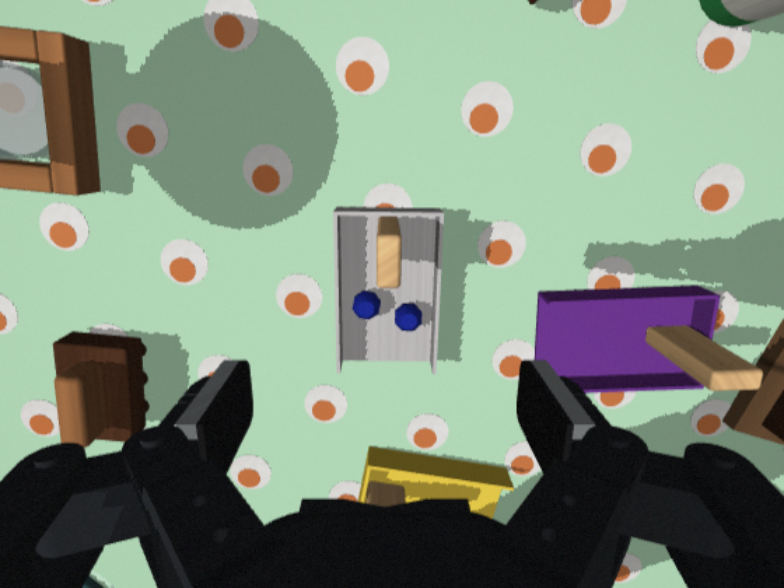

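Wrist view: the scoop is almost aligned with the image. The back wall corners are at (335,208) and (444,208), and the grip top face is centred near (389.5,261). I'll refine the pose from these.

```bash
python3 - <<'E'
from h import *
d=np.load("w1.npz");p=cams.camera_params("wrist");M=np.array(p["mount"]);K=p["intrinsics"]
c=R.from_quat(d["q"]);Rt=c.as_matrix()
def pj(X):
    t=(np.float64(X)-d["p"])@Rt; q=(t-M[:3,3])@M[:3,:3]; q=q@K.T; return q[:,:2]/q[:,2:]*1.4
B=[((44,0,90),(389.5,261)),((68,42,28),(335,208)),((68,-42,28),(444,208)),((-68,42,0),(343,360)),((-68,-42,0),(434,360))]
b=[x[0] for x in B];m=np.array([x[1] for x in B])
for B2 in (slice(None),slice(0,3)):
    f=lambda x:(pj(R.from_euler('z',x[2]).apply(np.float64(b[B2]))+[x[0],x[1],0])-m[B2]).ravel()
    r=least_squares(f,[519,-271,.3]);x=r.x;print(x,r.fun.round(1))
    g=x[:2]+44*np.array([np.cos(x[2]),np.sin(x[2])]);print("grip",g)
go([*g,44],x[2]); 
E
```

```text
[ 5.23697719e+02 -2.70959420e+02  3.05883216e-01] [ 0.6 -0.4 -1.6  1.9  1.   1.9 -1.4 -2.1  1.2 -2.1]
grip [ 565.65529854 -257.70945777]
[ 5.24331881e+02 -2.70538328e+02  3.02765906e-01] [ 0.5 -1.5 -1.6  0.7  1.   1.1]
grip [ 566.33056148 -257.41922397]
dp [  4.7   4.1 186.9] ang [-0.0004 -0.0001  0.0039] t 2.52
```

```bash
python3 -m jog '{"delta_pos":[[4,3.5,50],[4,3.5,100],[4,3.5,145],[4,3.5,175],[4,3.5,190]],"angular":[[0,0,0.004],[0,0,0.004],[0,0,0.004],[0,0,0.004],[0,0,0.004]],"hand":[85,85,85,85,85]}' && python3 -m jog '{"delta_pos":[[0,0,0],[0,0,0],[0,0,0],[0,0,0],[0,0,0]],"angular":[[0,0,0],[0,0,0],[0,0,0],[0,0,0],[0,0,0]],"hand":[40,20,10,5,5]}' 60;  python3 -m jog '{"delta_pos":[[0,0,0],[0,0,0],[0,0,0],[0,0,0],[0,0,0]],"angular":[[0,0,0],[0,0,0],[0,0,0],[0,0,0],[0,0,0]],"hand":[5,5,5,5,5]}' 60
```

```text
clock: 3.15
eef_pos: [565.3, -256.7, 39.9]
orientation: [0.989, 0.151, -0.0, -0.0]
contact_force: [0.3, -1.2, 0.4]
grip_width: 84.8
gripper_force: 0.0
clock: 3.78
eef_pos: [565.8, -258.1, 41.6]
orientation: [0.989, 0.15, 0.0, 0.0]
contact_force: [-1.0, 2.7, 6.9]
grip_width: 15.1
gripper_force: 59.2
clock: 4.4
eef_pos: [565.8, -258.1, 41.6]
orientation: [0.989, 0.15, 0.0, 0.0]
contact_force: [-1.7, 3.3, 8.8]
grip_width: 15.2
gripper_force: 59.2
```

```bash
python3 -m jog '{"delta_pos":[[0,0,-2],[0,0,-6],[0,0,-14],[0,0,-24],[0,0,-36]],"angular":[[0,0,0],[0,0,0],[0,0,0],[0,0,0],[0,0,0]],"hand":[5,5,5,5,5]}' && python3 -m jog '{"delta_pos":[[0,0,-14],[0,0,-28],[0,0,-42],[0,0,-56],[0,0,-70]],"angular":[[0,0,0],[0,0,0],[0,0,0],[0,0,0],[0,0,0]],"hand":[5,5,5,5,5]}'; python3 -m jog '{"delta_pos":[[0,0,-14],[0,0,-28],[0,0,-42],[0,0,-54],[0,0,-60]],"angular":[[0,0,0],[0,0,0],[0,0,0],[0,0,0],[0,0,0]],"hand":[5,5,5,5,5]}';python3 - <<'E'
from h import *
a=cams.grab_frame("wrist");b=cams.grab_frame("side")
cv2.imwrite("pics/w2.png",cv2.resize(np.hstack([a,b])[:,:,::-1],(800,300),interpolation=cv2.INTER_AREA))
E
```

```text
clock: 5.03
eef_pos: [565.5, -258.1, 77.8]
orientation: [0.989, 0.15, 0.0, 0.0]
contact_force: [0.2, -0.1, -2.9]
grip_width: 15.1
gripper_force: 58.5
clock: 5.65
eef_pos: [565.4, -258.1, 147.9]
orientation: [0.989, 0.15, 0.0, 0.0]
contact_force: [0.7, -0.4, -2.0]
grip_width: 15.2
gripper_force: 58.5
clock: 6.28
eef_pos: [565.5, -258.2, 207.7]
orientation: [0.989, 0.15, 0.0, 0.0]
contact_force: [-0.6, -0.3, -1.9]
grip_width: 15.5
gripper_force: 58.5
```

View pics/w2.png

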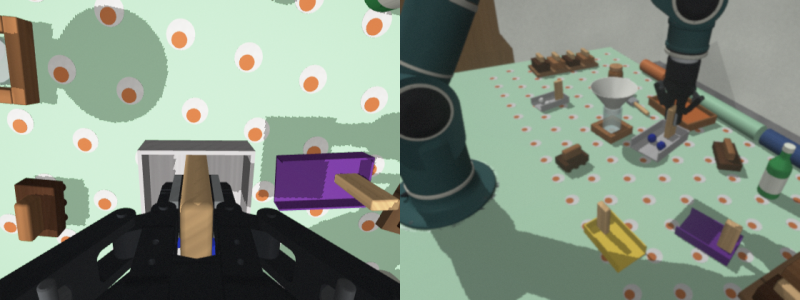

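Held level with both lumps in it, underside about 167 mm up. Next I raise it and carry it towards the jar.

```bash
python3 -m jog '{"delta_pos":[[0,0,-5],[0,-2,-14],[1,-8,-26],[2,-18,-36],[4,-32,-45]],"angular":[[0,0,0],[0,0,-0.01],[0,0,-0.03],[0,0,-0.05],[0,0,-0.08]],"hand":[5,5,5,5,5]}'; python3 - <<'E'
from h import *
go([661,134,252],0.8)
E
```

```text
clock: 7.0
eef_pos: [559.6, -225.5, 252.7]
orientation: [0.982, 0.191, 0.0, 0.0]
contact_force: [-0.3, 0.4, -2.5]
grip_width: 15.4
gripper_force: 58.5
dp [ 228.6 -295.5    0.7] ang [ 3.000e-04 -2.000e-04 -4.164e-01] t 7.0
```

```bash
python3 -m jog '{"delta_pos":[[8,-20,0],[20,-40,0],[34,-60,0],[50,-80,0],[66,-100,0]],"angular":[[0,0,-0.03],[0,0,-0.06],[0,0,-0.09],[0,0,-0.12],[0,0,-0.15]],"hand":[5,5,5,5,5]}'; python3 - <<'E'
from h import *
go([661,134,252],0.8)
E
```

```text
clock: 7.62
eef_pos: [584.3, -107.1, 252.0]
orientation: [0.965, 0.264, 0.0, 0.0]
contact_force: [0.6, 0.1, -2.6]
grip_width: 15.2
gripper_force: 58.5
dp [ 188.8 -168.4   -0. ] ang [ 1.000e-04 -1.000e-04 -2.658e-01] t 7.62
```

```bash
python3 -m jog '{"delta_pos":[[18,-19,0],[37,-37,0],[57,-54,0],[78,-71,0],[98,-87,0]],"angular":[[0,0,-0.03],[0,0,-0.06],[0,0,-0.09],[0,0,-0.12],[0,0,-0.15]],"hand":[5,5,5,5,5]}'; python3 - <<'E'
from h import *
go([661,134,252],0.8)
E
```

```text
clock: 8.25
eef_pos: [624.7, 17.5, 251.8]
orientation: [0.942, 0.335, -0.0, 0.0]
contact_force: [0.3, -0.9, -3.1]
grip_width: 15.3
gripper_force: 58.5
dp [101.7 -67.4  -0.2] ang [ 1.00e-04  1.00e-04 -1.16e-01] t 8.25
```

```bash
python3 -m jog '{"delta_pos":[[20,-14,0],[40,-28,0],[60,-41,0],[78,-52,0],[92,-61,0]],"angular":[[0,0,-0.02],[0,0,-0.05],[0,0,-0.08],[0,0,-0.1],[0,0,-0.115]],"hand":[5,5,5,5,5]}';python3 -m jog '{"delta_pos":[[6,-4,0],[9,-6,0],[9,-6,0],[9,-6,0]],"angular":[[0,0,0],[0,0,0],[0,0,0],[0,0,0]],"hand":[5,5,5,5]}'; python3 - <<'E'
from h import *
go([661,134,252],0.8)
print(arm.observe()["qpos"].round(2))
a=cams.grab_frame("top");b=cams.grab_frame("side")
f=lambda i:cv2.resize(i,(400,400),interpolation=cv2.INTER_CUBIC)
cv2.imwrite("pics/w3.png",np.hstack([f(a[100:240,180:320]),f(b[60:220,230:390])])[:,:,::-1])
E
```

```text
clock: 8.88
eef_pos: [657.5, 122.4, 251.8]
orientation: [0.921, 0.389, -0.0, 0.0]
contact_force: [0.5, -0.1, -3.2]
grip_width: 15.4
gripper_force: 58.5
clock: 9.38
eef_pos: [659.0, 131.0, 252.0]
orientation: [0.922, 0.388, 0.0, 0.0]
contact_force: [-0.0, 0.2, -3.0]
grip_width: 15.5
gripper_force: 58.5
dp [ 3.5 -0.7  0. ] ang [ 0.0002  0.0001 -0.004 ] t 9.38
[-0.67  0.55  0.63  1.48 -0.34  1.22 -0.76]
```

View pics/w3.png

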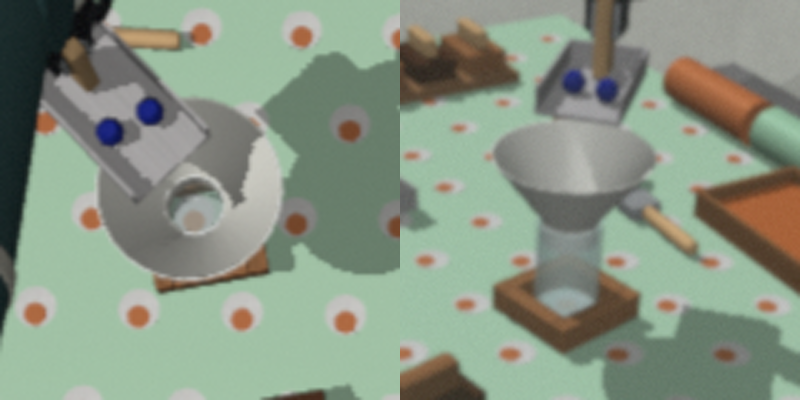

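Both lumps are in the scoop, with its lip pointed at the spout. Next I tip it about the lip.

```bash
python3 -m jog '{"delta_pos":[[-7.4,0,-16.3],[-17.1,0,-31.3],[-29,0,-44.6],[-42.7,0,-56.1],[-58,0,-65.3]],"angular":[[0,0.15,0],[0,0.3,0],[0,0.45,0],[0,0.6,0],[0,0.75,0]],"hand":[5,5,5,5,5]}';python3 -m jog '{"delta_pos":[[-7.4,0,-16.3],[-7.4,0,-16.3],[-7.4,0,-16.3],[-7.4,0,-16.3],[-7.4,0,-16.3]],"angular":[[0,0.15,0],[0,0.15,0],[0,0.15,0],[0,0.15,0],[0,0.15,0]],"hand":[5,5,5,5,5]}'; python3 - <<'E'
from h import *
print(arm.observe()["qpos"].round(2), np.degrees(np.arccos(-R.from_quat(arm.observe()["orientation"]).as_matrix()[2,2])))
a=cams.grab_frame("top");b=cams.grab_frame("side")
f=lambda i:cv2.resize(i,(400,400),interpolation=cv2.INTER_CUBIC)
cv2.imwrite("pics/w4.png",np.hstack([f(a[100:240,180:320]),f(b[60:220,230:390])])[:,:,::-1])
E
```

```text
clock: 10.1
eef_pos: [618.2, 89.2, 318.5]
orientation: [0.857, 0.36, 0.34, -0.142]
contact_force: [-0.4, 0.8, -1.7]
grip_width: 15.1
gripper_force: 59.2
clock: 10.72
eef_pos: [606.8, 76.4, 324.0]
orientation: [0.831, 0.348, 0.401, -0.168]
contact_force: [-0.2, 0.3, -2.1]
grip_width: 15.5
gripper_force: 59.2
[ 0.26  0.13 -0.12  2.06 -1.19  0.73  0.22] 51.54201776906295
```

View pics/w4.png

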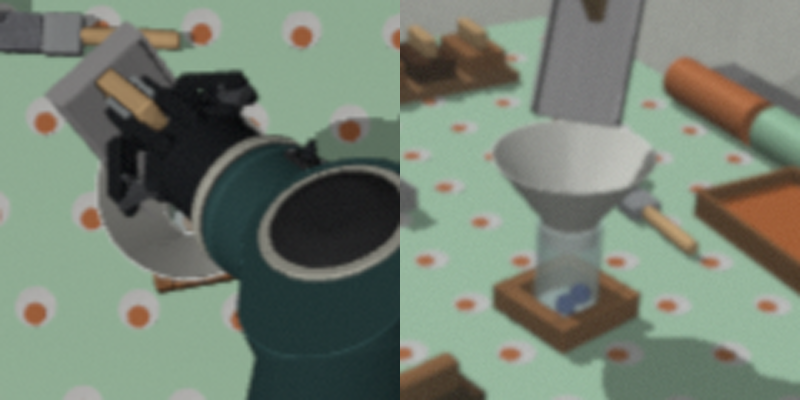

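Both blue lumps lie in the jar, at about (572,300) in the side crop. Next I level the scoop and take it back.

```bash
python3 -m jog '{"delta_pos":[[4.9,0,17.2],[7.1,0,34.9],[6.7,0,52.8],[3.6,0,70.4],[-2.1,0,87.3]],"angular":[[0,-0.15,0],[0,-0.3,0],[0,-0.45,0],[0,-0.6,0],[0,-0.75,0]],"hand":[5,5,5,5,5]}';python3 -m jog '{"delta_pos":[[4.9,0,17.2],[4.9,0,17.2],[4.9,0,17.2],[4.9,0,17.2]],"angular":[[0,-0.15,0],[0,-0.15,0],[0,-0.15,0],[0,-0.15,0]],"hand":[5,5,5,5]}'; python3 - <<'E'
from h import *
go([585,-107,255],0.53);go([565,-258,255],0.3)
E
```

```text
clock: 11.45
eef_pos: [654.6, 128.3, 268.8]
orientation: [0.919, 0.387, 0.067, -0.026]
contact_force: [-1.1, 0.2, -2.7]
grip_width: 15.6
gripper_force: 59.2
clock: 11.95
eef_pos: [659.0, 131.1, 252.8]
orientation: [0.922, 0.387, 0.001, 0.0]
contact_force: [0.1, 0.4, -1.8]
grip_width: 15.0
gripper_force: 59.3
dp [-221.9  113.7   -2.4] ang [ 0.001  -0.0014  0.2658] t 11.95
dp [-343.8  205.1   -2.4] ang [ 0.0009 -0.0015  0.4958] t 11.95
```

```bash
python3 -m jog '{"delta_pos":[[-34,18,-2],[-75,39,-3],[-120,62,-3],[-170,88,-3],[-220,114,-3]],"angular":[[0,0,0.05],[0,0,0.1],[0,0,0.16],[0,0,0.21],[0,0,0.266]],"hand":[5,5,5,5,5]}'; python3 - <<'E'
from h import *
go([565,-258,255],0.3)
E
```

```text
clock: 12.58
eef_pos: [585.8, -107.7, 256.0]
orientation: [0.965, 0.261, 0.001, 0.0]
contact_force: [1.1, 0.3, -2.7]
grip_width: 15.1
gripper_force: 59.2
dp [-93.6 119.4   1. ] ang [ 0.0009 -0.0022  0.2276] t 12.57
```

```bash
python3 -m jog '{"delta_pos":[[-30,38,1],[-56,72,2],[-78,100,3],[-94,119,4],[-94,119,4]],"angular":[[0,0,0.06],[0,0,0.12],[0,0,0.18],[0.001,-0.002,0.228],[0.001,-0.002,0.228]],"hand":[5,5,5,5,5]}'; python3 -m jog '{"delta_pos":[[0,0,30],[0,0,70],[0,0,110],[0,0,145],[0,0,170]],"angular":[[0,0,0],[0,0,0],[0,0,0],[0,0,0],[0,0,0]],"hand":[5,5,5,5,5]}'; python3 - <<'E'
from h import *
go([565,-258,43],0.3)
E
```

```text
clock: 13.2
eef_pos: [565.1, -257.6, 251.3]
orientation: [0.989, 0.149, -0.001, 0.0]
contact_force: [-0.1, 0.6, -2.1]
grip_width: 15.5
gripper_force: 59.2
clock: 13.82
eef_pos: [565.6, -254.1, 79.6]
orientation: [0.988, 0.152, -0.001, -0.001]
contact_force: [-0.4, 0.7, -2.8]
grip_width: 15.4
gripper_force: 59.3
dp [-1.7  3.6 36.6] ang [-0.0017  0.0021  0.0042] t 13.82
```

```bash
python3 -m jog '{"delta_pos":[[0,0,12],[0,0,22],[0,0,30],[0,0,35],[0,0,36.5]],"angular":[[0,0,0],[0,0,0],[0,0,0],[0,0,0],[0,0,0]],"hand":[5,5,5,5,5]}';python3 -m jog '{"delta_pos":[[0,0,0.5],[0,0,1],[0,0,1]],"angular":[[0,0,0],[0,0,0],[0,0,0]],"hand":[5,5,5]}'
```

```text
clock: 14.45
eef_pos: [565.6, -255.6, 44.4]
orientation: [0.989, 0.151, -0.001, -0.0]
contact_force: [-0.8, 0.2, -2.3]
grip_width: 15.5
gripper_force: 59.3
clock: 14.82
eef_pos: [565.6, -255.6, 43.6]
orientation: [0.989, 0.151, -0.001, -0.0]
contact_force: [-0.2, 0.1, -2.9]
grip_width: 15.3
gripper_force: 59.3
```

```bash
python3 -m jog '{"delta_pos":[[0,0,0.7],[0,0,1.4],[0,0,2],[0,0,2.6],[0,0,2.6]],"angular":[[0,0,0],[0,0,0],[0,0,0],[0,0,0],[0,0,0]],"hand":[5,5,5,5,5]}'
```

```text
clock: 15.45
eef_pos: [565.6, -255.5, 41.6]
orientation: [0.989, 0.151, -0.001, -0.0]
contact_force: [-6.3, 4.4, 13.2]
grip_width: 15.2
gripper_force: 61.6
```

Contact with the table. Release and retreat upward.

```bash
python3 -m jog '{"delta_pos":[[0,0,0],[0,0,0],[0,0,0],[0,0,0],[0,0,0]],"angular":[[0,0,0],[0,0,0],[0,0,0],[0,0,0],[0,0,0]],"hand":[25,45,70,85,85]}'; python3 -m jog '{"delta_pos":[[0,0,0],[0,0,-5],[0,0,-20],[0,0,-40],[0,0,-70]],"angular":[[0,0,0],[0,0,0],[0,0,0],[0,0,0],[0,0,0]],"hand":[85,85,85,85,85]}'; python3 -m jog '{"delta_pos":[[0,0,-40],[0,0,-90],[0,0,-140],[0,0,-140],[0,0,-140]],"angular":[[0,0,0],[0,0,0],[0,0,0],[0,0,0],[0,0,0]],"hand":[85,85,85,85,85]}'; python3 - <<'E'
from h import *
a=cams.grab_frame("wrist");b=cams.grab_frame("side")
cv2.imwrite("pics/w5.png",cv2.resize(np.hstack([a,b])[:,:,::-1],(800,300),interpolation=cv2.INTER_AREA))
E
```

```text
clock: 16.08
eef_pos: [565.5, -255.6, 40.8]
orientation: [0.989, 0.151, -0.001, -0.0]
contact_force: [-0.1, 0.8, 0.5]
grip_width: 85.0
gripper_force: 0.0
clock: 16.7
eef_pos: [565.6, -255.5, 112.4]
orientation: [0.989, 0.151, -0.001, -0.0]
contact_force: [-0.9, -0.5, -0.7]
grip_width: 85.3
gripper_force: 0.0
clock: 17.32
eef_pos: [565.7, -255.4, 251.4]
orientation: [0.989, 0.151, -0.001, -0.0]
contact_force: [0.1, -0.5, -0.7]
grip_width: 85.0
gripper_force: 0.0
```

View pics/w5.png

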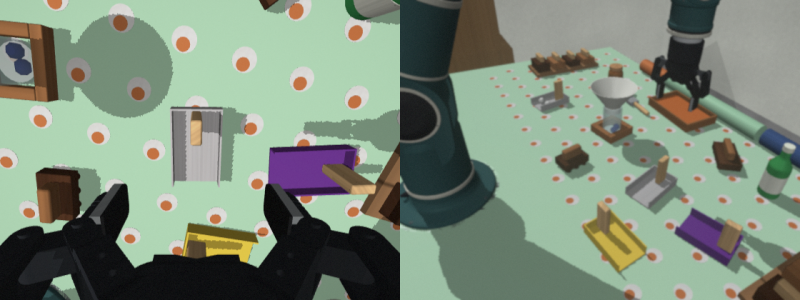

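The empty scoop stands upright on the table at (196,145) in the wrist view. Both blue lumps are in the jar at (17,57), and the gripper is clear.

```bash
python3 -c "from plant import close_job; print(close_job())"
```

```text
the job is handed in; nothing more can be done
None
```

I tipped both blue lumps through the funnel into the jar, set the empty scoop down upright on the table, let go of it, and handed the job in at about 17 s; no verdict came back.

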